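# Hold a test gauge in a bayonet air outlet

### The job

Test the air outlet: pull the dust shutter's yellow knob out to its stop, then take the blue test gauge from the rack, push its bayonet foot into the outlet's mouth until the flange is flush on the block, and turn it a full quarter turn clockwise against the spring. Finish still gripping the gauge, holding it pushed flush and turned, since it springs back if let go; leave the blank plug and everything else on the bench where it is.

Things in the scene. Friction and masses are not known exactly. Their poses are not given: they have to be found in the camera images.
- shutter (a joint): sliding steel dust shutter on top of the red outlet block, in m: 0 = fully shut over the mouth, 0.055 = its end stop, fully out. It slides straight and level along the block's -x (towards the knob side). A return spring and stiff guides: pulling takes about 6 to 9 N, and it stays wherever it is left
- shutter_knob (a point): middle of the shutter's upright yellow knob, diameter 16 mm, 34 mm tall, on a 4 mm plate; this point is 25 mm above the block's top face and moves with the shutter. Axes as the block's; the knob stands on the -x side of the mouth's axis, 37 mm from it when shut, 92 mm when out
- port_mouth (a point): centre of the mouth of the red air outlet block, in its aluminium top face, 60 mm above the table; z up. A 24 mm round hole with a slot across it along x, 41 mm long, 13 mm wide, through a 7 mm lip. The gauge's ears go down the slot along x; flush, it turns clockwise (seen from above) about 90 degrees to a stop; anticlockwise is blocked
- port: the outlet block, fixed, 76 (x) by 80 (y) by 60 mm high on a 120 x 130 x 6 mm foot plate, origin under the mouth's axis, axes as the mouth's. On top two guide rails along x, 5 mm high, at y = +-30 to 39 mm. A blue pipe leaves its +x side
- seat (a joint): how far the sprung seat under the mouth is pushed down, m: 0 at rest (9 mm below the top face), 0.009 with the gauge's flange flush. It pushes the gauge up with about 5 N at first contact and 10 N when flush. The gauge can turn only within 5 mm of flush; let go there, it springs up and turns back
- rotor (a joint): turn of that seat, rad: 0 at rest, grows clockwise seen from above, stop at 1.45, against a turning spring of 0.03 to 0.12 N m. It follows the gauge's ears with up to 0.15 rad of play, so the gauge itself has turned about 1.57 when the seat is at its stop
- gauge_grip (a point): centre of the grip body of the loose test gauge (about 0.25 kg): a blue block 52 (x) by 34 (y) by 40 mm high, a round white dial on top (to 26 mm above this point), a dark round flange below, diameter 52 mm, 5 mm thick, its underside 25 mm below this point. Half a turn makes no difference. At the start it stands in a hole of the rack, flange on the rack's top
- gauge: the same gauge, origin at the centre of its flange's underside, z up. Below the flange a brass foot, diameter 20 mm, 18 mm long, with two ears at its end along +x and -x (36 mm over both, 8 mm wide, 6 mm high)
- rack: grey fixed rack, 75 (x) by 190 (y) by 30 mm high, origin under its centre, two 41 mm holes at y = +-50 mm; the gauge stands in one, the blank plug in the other
- plug: blank plug in the other hole of the rack: the same foot and flange, a black round head of diameter 30 mm, top 25 mm above the flange's underside, where its origin is. To be left alone
- socket_tool: dark steel impact socket, diameter 30 mm, 50 mm tall, standing; origin at its underside; to be left alone
- capjar: clear jar with a yellow lid, diameter 60 mm, 75 mm tall; origin at its underside; to be left alone
- spraycan: red spray can, diameter 60 mm, 170 mm tall; origin at its underside; to be left alone
- weightbox: orange open box, 110 x 90 x 40 mm, with wheel weights; origin at its underside; to be left alone
- wrench: steel wrench, 200 mm long, lying along its x; to be left alone
- mallet: rubber mallet, 220 mm long, lying along its x; to be left alone
Not all that is in view belongs to the job. What is shaped like the port but green is not meant.

How it is judged (in metres and radians):
On the way, in this order (a step that is already met when the one before it is completed fails the run):
1. the shutter is pulled out to its stop (value of joint shutter above 0.05 m), for 0.2 s.
2. the gauge's foot is pushed into the mouth, past the lip (z of gauge_grip in the frame of port_mouth below 0.029 m and horizontal distance between gauge_grip and port_mouth below 0.006 m), for 0.1 s.
At the end, for the whole second after the job is handed in: Throughout the last second: shutter within 5 mm of its stop; gauge within 6 mm of the mouth's axis, upright within 7 degrees, flange under 2.5 mm off the top face, turned clockwise a quarter turn within 15 degrees (seat above 1.2 rad); fingers still grip it (over 3 N) (value of joint shutter above 0.05 m and z of gauge_grip in the frame of port_mouth below 0.0275 m and horizontal distance between gauge_grip and port_mouth below 0.006 m and angle between gauge_grip's own z axis and vertical below 0.12 rad and value of joint rotor above 1.2 rad and angle between the x axis of gauge_grip and the x axis of port_mouth, either way round above 1.3 rad and contact force between the fingers and gauge above 3 N); the arm keeps its last pose, push and grip.
It fails at once if the blank plug or any other thing on the bench is shifted by more than 30 mm (distance of any of plug, socket_tool, capjar, spraycan, weightbox, wrench, mallet from where it was at the start of the episode above 0.03 m).
It also fails if it takes over 58 s, if anything falls off the work surface, if the arm or the gripper's body presses on something with over 40 N, if the wrist force passes 120 N, or if a joint passes its speed limit or range.

### The arm

A 6-joint arm with a two-finger parallel gripper is mounted at the origin on the work surface. World frame = base frame: x ahead of the robot, y to its left, z up, the work surface at z = 0. Lengths are in m, angles in degrees, forces in N, time in s.
With the tool pointing down it reaches from about 0.35 to 0.875 m from the base axis. Payload 15.5 kg.
Tool frame: the origin (TCP) lies between the finger pads; the fingertips stand 8 mm ahead of it and the grasp point (between the pads) lies 11 mm behind it; z points along the fingers, y is the line along which they close (so a half turn about z gives the same grasp; the last joint's range is limited). The gripper opens to 85 mm and grips with 20 to 120 N. Pads are 22 mm wide; open, the fingers measure 114 mm over their backs; the gripper's body (76 mm by 85 mm) begins 54 mm behind the grasp point. The pads swing forward as they close: fully open they stand 13 mm farther back than shut.
Start: joints at [-73.023, 28.281, 77.091, -0, 74.628, -5.472], TCP at [0.239, -0.578, 0.239] pointing down, gripper open.
Joint ranges: [-166.48, 166.48], [-47.26, 123.95], [12.59, 153.08], [-70.14, 250.14], [6.76, 159.57], [-176.63, 176.63]. Speed limits (degrees/s): [108.29, 108.29, 147.25, 172.46, 172.46, 172.46].

### API

Orientations are given as [roll, pitch, yaw] about the fixed x, y, z axes, in that order (R = Rz(yaw) Ry(pitch) Rx(roll)).
In Python, from rig import bot gives the robot as it stands.
- The arm moves only by the tool step_arm, never from a script. Its argument "targets" is a list of rows, each a list of 3 entries, a list of its own where there are three numbers: the turn, a rotation vector about the tool's x, y, z in degrees, then the shift along the tool's x, y, z in cm, then the finger opening in cm, from 0 to 8.54. A call has 1 to 10 rows; each row shifts and turns the commanded pose from where the row before left it, along the tool's axes as they then stand; what a row does not reach is not made up. A row lasts 1/8 s, in which the tool goes at most 62.5 mm and 10.7 degrees, less where a joint would pass 70% of its speed; a pose out of reach is approached as far as the arm can. A call is refused whole if a number of a shift passes 6.25 or a number of a turn 10.7, either way. A call with a gripper value outside its range is refused whole. The fingers move at their own pace and stop on an object; "squeeze" is the grip in N (left out, the last holds). Time passes only in rows, so rows that do not move let the fingers close. It gives the time, the measured TCP pose, the force, the opening and the grip force at its end, in the units of the state.
- bot.sense(): the state, without advancing time (a new reading comes with each control period).
- bot.camera(name): name is "side" or "top" or "wrist"; returns a dict with "img" (420x560x3 uint8, blue, green, red), "fx", "fy", "cx", "cy" (pixels), "position" and "orientation" of the camera in the world. Camera axes: x right, y up, looking along -z (the intrinsics and any distortion apply to the point x, -y, -z); pixel columns grow to the right and rows downward; lengths in m; the calibration is good to about 2 mm. A picture is of the moment at which its call begins. There is no depth.
- bot.hand_in(): hands the job in; it is judged then, once.
The state is a dict: "t": time; "qpos": joint angles; "joint_vel": joint speeds; "joint_torque": joint torques, N m; "tool_pos": TCP position; "tcp_rot": TCP orientation; "contact_force": force on the tool from outside, world axes, zero at the start; "wrist_torque": the same for the moment, N m; "gripper_width": finger opening in m; "grip_force": force on a finger pad.
Only numpy, scipy, OpenCV 4.12 (cv2) and the standard library are available. Lean on these libraries where they do the work, as an engineer would, in place of code of your own. Each camera call takes 0.05 s, during which the arm holds its last target. There are 200 camera calls.

## Working session

There is one attempt and no reset: what is moved stays moved. The work goes in short steps, Python scripts to look and compute and a tool call to move; the robot and the scene stay as the last step left them, time stands still between calls to the robot, and variables do not carry over. Pictures are saved under pics/ and viewed, at most 10 in all, crops included, and the job is handed in when it is done.

Besides the shell and the picture viewer there is one more tool, called after ">>>" as a command line: name --argument value ..., lists and objects as JSON in quotes. step_arm: Moves the arm, as the interface text tells. Its arguments: {"type":"object","properties":{"targets":{"type":"array","items":{"type":"array"}},"squeeze":{"type":"number"}},"required":["targets"]}

```bash
ls; mkdir -p pics
cat > h.py <<'E'
import numpy as np, cv2
from scipy.spatial.transform import Rotation as R
from rig import bot
def rot(o):
    o=np.array(o,float)
    return o if o.shape==(3,3) else (R.from_quat(o).as_matrix() if o.size==4 else R.from_euler('xyz',o,degrees=True).as_matrix())
def ray(c,u,v):
    d=np.array([(u-c['cx'])/c['fx'],-(v-c['cy'])/c['fy'],-1.])
    return np.array(c['position']),rot(c['orientation'])@d
def onplane(c,u,v,z):
    p,d=ray(c,u,v); return p+d*(z-p[2])/d[2]
def proj(c,P):
    q=rot(c['orientation']).T@(np.array(P)-np.array(c['position']))
    return c['cx']+c['fx']*q[0]/-q[2], c['cy']-c['fy']*q[1]/-q[2]
E
python3 - <<'E'
from h import *
a=bot.camera('top');b=bot.camera('side')
for n,c in(('top',a),('side',b)):
    cv2.imwrite(f'pics/{n}0.png',c['img']);print({k:v for k,v in c.items() if k!='img'})
print(bot.sense())
E
```

```text
pics
{'fx': 398.3427529254113, 'fy': 398.3427529254113, 'cx': 278.8761593372633, 'cy': 216.3253322947142, 'position': array([0.36193892, 0.02922469, 1.30892278]), 'orientation': array([  6.42854979,  -1.62873922, -89.74607809])}
{'fx': 447.1707699851167, 'fy': 447.1707699851167, 'cx': 278.96590640947267, 'cy': 204.99666533630958, 'position': array([-0.08469142,  0.65545237,  0.81694815]), 'orientation': array([  49.84160114,   -0.98067071, -137.24016926])}
{'t': 0.1, 'qpos': array([-7.30242810e+01,  2.83119803e+01,  7.71234251e+01,  1.12086993e-03,
        7.46288442e+01, -5.47137229e+00]), 'joint_vel': array([-0.04329737, -0.11663888, -0.10324452,  0.03550558,  0.02503349,
        0.02080459]), 'joint_torque': array([ 3.29838804e-04, -8.83591890e+01, -3.84559608e+01, -9.54107782e-05,
        5.25394848e-03,  1.21999706e-04]), 'tool_pos': array([ 0.23856384, -0.57733729,  0.23875368]), 'tcp_rot': array([-1.79936146e+02, -7.20161475e-03,  2.24467895e+01]), 'contact_force': array([ 0.36383832, -0.70344465, -0.76364053]), 'wrist_torque': array([-0.04242477,  0.00679972, -0.07892841]), 'grip_force': 0.0, 'gripper_width': 0.08535984468994647}
```

View pics/top0.png

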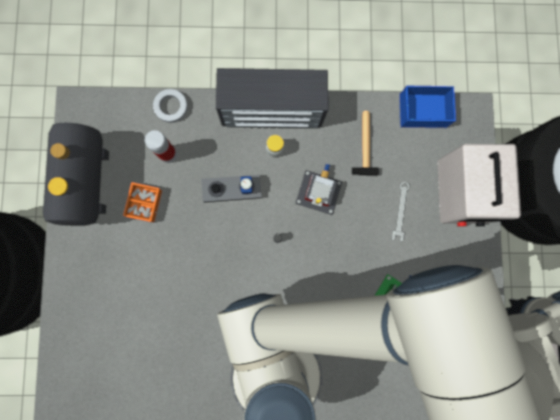

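View pics/side0.png

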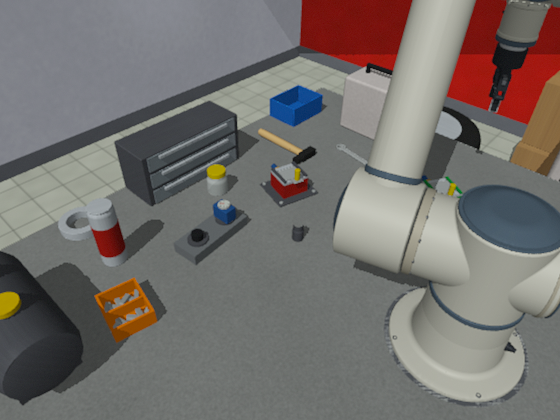

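Candidates. Yellow: red block's knob at top (318,201), green block's near (387,287), jar lid (275,145), tank caps (58,186). Blue: gauge (247,185), pipe (327,168), bin (428,106). I choose the red block's knob and the gauge in the rack. The plug is at (217,188) and the socket at (283,238).

```bash
cat > m.py <<'E'
from h import *
def blobs(c,lo,hi,box,mn=8):
    x0,y0,x1,y1=box; h=cv2.cvtColor(c['img'],cv2.COLOR_BGR2HSV)[y0:y1,x0:x1]
    m=cv2.inRange(h,np.array(lo),np.array(hi))
    n,l,s,ce=cv2.connectedComponentsWithStats(m)
    return [(int(s[i,4]),(ce[i]+[x0,y0]).round(1).tolist(),(s[i,:4]+[x0,y0,0,0]).tolist()) for i in range(1,n) if s[i,4]>=mn]
def tri(c1,p1,c2,p2):
    a,d=ray(c1,*p1);b,e=ray(c2,*p2);t=np.linalg.lstsq(np.c_[d,-e],b-a,rcond=None)[0]
    return (a+d*t[0]+b+e*t[1])/2, np.linalg.norm(a+d*t[0]-b-e*t[1])
E
python3 - <<'E'
from m import *
a=bot.camera('top');b=bot.camera('side')
Y=((20,120,120),(35,255,255));B=((100,120,50),(125,255,255));Rd=((0,150,60),(6,255,255))
for n,c,bx in(('top',a,(200,155,350,220)),('side',b,(180,155,330,260))):
    for k,m in(('Y',Y),('B',B),('R',Rd)): print(n,k,blobs(c,*m,bx))
i=a['img'][155:220,195:350];j=b['img'][155:260,170:325]
cv2.imwrite('pics/crop0.png',np.vstack([cv2.resize(i,None,fx=3.5,fy=3.5,interpolation=2),cv2.resize(j,None,fx=3.5,fy=3.5,interpolation=2)])[:600])
E
```

```text
top Y [(19, [324.4, 173.8], [322, 172, 6, 5]), (17, [318.1, 200.2], [316, 198, 5, 5])]
top B [(15, [326.8, 166.9], [325, 165, 4, 5]), (35, [246.5, 190.5], [241, 188, 11, 5])]
top R []
side Y [(222, [215.5, 171.0], [207, 164, 19, 15]), (56, [296.8, 173.7], [294, 168, 6, 13])]
side B [(14, [273.2, 165.6], [271, 164, 5, 4]), (291, [224.7, 213.5], [213, 202, 23, 22])]
side R [(417, [288.3, 187.4], [271, 174, 37, 25])]
```

View pics/crop0.png

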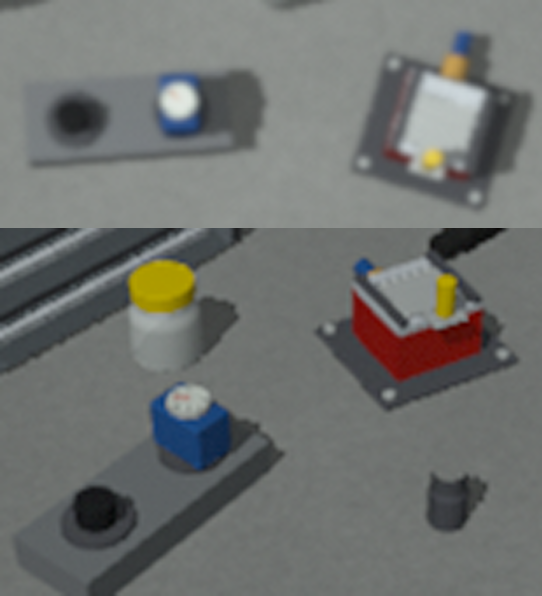

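Run:
```python
from m import *
a=bot.camera('top');b=bot.camera('side')
P=lambda x,y:(195+x/3.5-.36,155+y/3.5-.36)
S=lambda x,y:(170+x/3.5-.36,155+(y-227.5)/3.5-.36)
bolts=[onplane(a,*P(*q),.008)[:2] for q in((393,65),(505,98),(477,198),(364,162))]
bo2=[onplane(b,*S(*q),.008)[:2] for q in((328,330),(503,355),(389,395))]
print('bolts',np.round(bolts,4).tolist(),np.mean(bolts,0)); print(np.round(bo2,4).tolist())
print('sides',[np.linalg.norm(bolts[i]-bolts[i-1]).round(4) for i in range(4)])
print('yaw', [np.degrees(np.arctan2(*(bolts[i]-bolts[j])[::-1])).round(1) for i,j in((0,3),(1,2),(0,1),(3,2))])
print('knob top',onplane(a,318.1,200.2,.099), 'tri',tri(a,(318.1,200.5),b,(296.8,170)))
print('dial',onplane(a,*P(179,100),.081),onplane(b,*S(189,401),.081),tri(a,P(179,100),b,S(189,401)))
print('plug',onplane(a,*P(74,118),.055),onplane(b,*S(95,495),.055))
print('rack edge',[onplane(a,*P(*q),.03)[:2].round(4).tolist() for q in((28,82),(32,162),(233,147))])
print('socket',onplane(b,*S(448,525),0))
```

```text
bolts [[0.6542, -0.1001], [0.6233, -0.2069], [0.5271, -0.1791], [0.5605, -0.0723]] [ 0.59124654 -0.13958933]
[[0.6553, -0.097], [0.5266, -0.1739], [0.5598, -0.0695]]
sides [np.float64(0.0977), np.float64(0.1112), np.float64(0.1001), np.float64(0.112)]
yaw [np.float64(-16.5), np.float64(-16.1), np.float64(73.9), np.float64(72.6)]
knob top [ 0.54938223 -0.12523058  0.099     ] tri (array([ 0.5502297 , -0.12438441,  0.09695234]), np.float64(0.0036635874251658832))
dial [0.60385224 0.09884639 0.081     ] [0.60201348 0.10205309 0.081     ] (array([0.60481849, 0.09930231, 0.07761663]), np.float64(0.000785611358653741))
plug [0.59140716 0.19529332 0.055     ] [0.59704284 0.1968858  0.055     ]
rack edge [[0.6295, 0.2419], [0.5544, 0.2363], [0.5701, 0.0511]]
socket [4.32749707e-01 3.82265503e-03 1.11022302e-16]
```

Port centre is about (0.592,-0.138) at yaw -16.3°, with the 100×112 mm bolt spacing matching the 120×130 plate. The knob is at about (0.55,-0.125) with its top at 0.097, and the gauge at about (0.603,0.100). I'll go over the port and refine with the wrist camera.

>>> step_arm --targets '[[[0, 0, -10.2], [0, 0, 0], 8.5], [[0, 0, -10.2], [0, 0, 0], 8.5], [[0, 0, -10.2], [0, 0, 0], 8.5], [[0, 0, -10.2], [0, 0, 0], 8.5], [[0, 0, -10.2], [0, 0, 0], 8.5], [[0, 0, 0], [5, 1.2, 0], 8.5], [[0, 0, 0], [5, 1.2, 0], 8.5], [[0, 0, 0], [5, 1.2, 0], 8.5], [[0, 0, 0], [5, 1.2, 0], 8.5], [[0, 0, 0], [5, 1.2, 0], 8.5]]'

```text
t: 1.55
tool_pos: [0.368, -0.3536, 0.2394]
tcp_rot: [180.0, 0.0, 73.4]
contact_force: [0.4, -0.9, 0.6]
gripper_width: 0.0851
grip_force: 0.0
```

>>> step_arm --targets '[[[0, 0, 0], [5, 1.2, 0], 8.5], [[0, 0, 0], [5, 1.2, 0], 8.5], [[0, 0, 0], [5, 1.2, 0], 8.5], [[0, 0, 0], [5, 1.2, 0], 8.5], [[0, 0, 0], [5, 1.2, 0], 8.5], [[0, 0, 0], [0, 0, 0], 8.5]]'

```text
t: 2.3
tool_pos: [0.4973, -0.1299, 0.2393]
tcp_rot: [180.0, -0.0, 73.7]
contact_force: [-0.2, 0.1, 0.1]
gripper_width: 0.085
grip_force: 0.0
```

Run:
```python
from m import *
s=bot.sense();print(s['t'],s['tool_pos'],s['tcp_rot'],s['qpos'])
c=bot.camera('wrist');cv2.imwrite('pics/w1.png',c['img']);print({k:v for k,v in c.items() if k!='img'})
print(proj(c,(.592,-.138,.06)),proj(c,(.55,-.125,.098)))
```

```text
2.3 [ 0.49733768 -0.12987289  0.23926377] [ 1.79983324e+02 -2.82205809e-02  7.36683706e+01] [-2.13125441e+01  1.93744199e+01  9.25753670e+01  3.18754137e-02
  6.80360534e+01 -4.99282908e+00]
{'fx': 323.8186150217999, 'fy': 323.8186150217999, 'cx': 281.6277192548652, 'cy': 208.38696758134745, 'position': array([ 0.52056416, -0.0538693 ,  0.37510153]), 'orientation': array([-18.18527234,   0.0662865 , -16.31035534])}
(np.float64(375.8146243316844), np.float64(167.01398109296832)) (np.float64(337.3882819483581), np.float64(174.55140862241612))
```

View pics/w1.png

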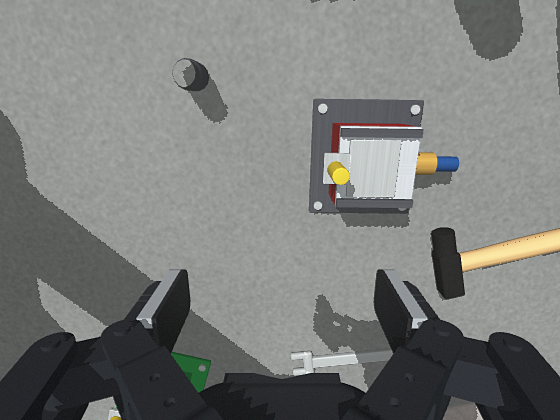

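The wrist view shows the red block with bolts at (322,109), (415,110), (318,206). The yellow knob top is at (342,175), and the rails run along image x, so the yaw matches.

Run:
```python
from m import *
c=bot.camera('wrist')
print(blobs(c,(20,120,120),(35,255,255),(300,90,440,220)))
m=blobs(c,(0,0,190),(180,40,255),(300,90,440,220),15);print(m)
bolts=[(322.5,109),(415.5,110),(318,206)]
q=[onplane(c,u,v,.009)[:2] for u,v in bolts];print(np.round(q,4))
print('c',(q[1]+q[2])/2,np.linalg.norm(q[0]-q[1]),np.linalg.norm(q[0]-q[2]),np.degrees(np.arctan2(*(q[1]-q[0])[::-1])))
i=c['img'][90:220,300:470];cv2.imwrite('pics/w1c.png',cv2.resize(i,None,fx=4.5,fy=4.5,interpolation=2))
```

```text
[(249, [427.1, 160.1], [417, 151, 21, 21]), (354, [338.6, 170.9], [328, 160, 22, 23])]
[(61, [322.6, 106.1], [319, 102, 9, 9]), (61, [415.7, 107.3], [412, 103, 9, 9]), (133, [383.6, 125.2], [341, 124, 82, 3]), (4196, [377.8, 164.6], [324, 135, 96, 62]), (22, [338.4, 193.8], [337, 191, 5, 6]), (49, [317.8, 203.8], [314, 200, 8, 8])]
[[ 0.5597 -0.0747]
 [ 0.6559 -0.104 ]
 [ 0.5277 -0.18  ]]
c [ 0.59182935 -0.14200453] 0.10057192310621613 0.11008228000365591 -16.955297011635974
```

View pics/w1c.png

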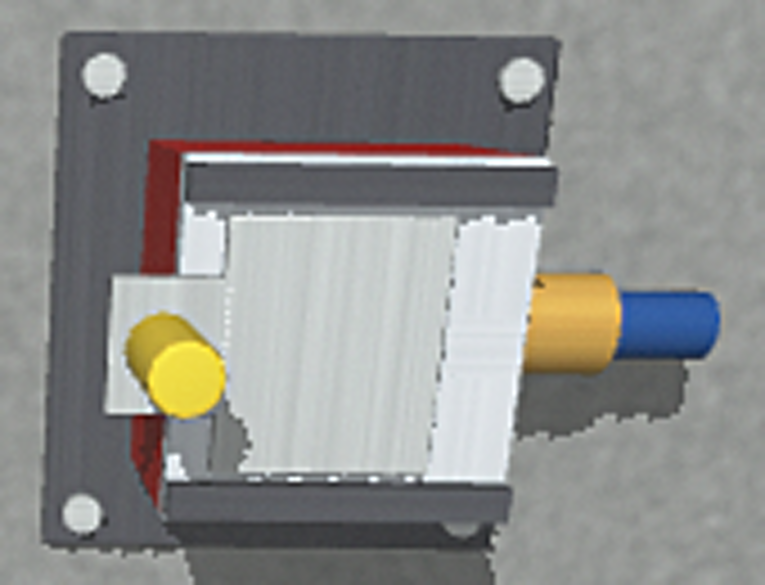

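Run:
```python
from m import *
c=bot.camera('wrist');s=bot.sense();print(s['tool_pos'],s['tcp_rot'])
q=[onplane(c,u,v,.009)[:2] for u,v in[(322.6,106.1),(415.7,107.3),(317.8,203.8)]]
print('c',(q[1]+q[2])/2,np.linalg.norm(q[0]-q[1]),np.linalg.norm(q[0]-q[2]),np.degrees(np.arctan2(*(q[1]-q[0])[::-1])))
W=lambda x,y:(300+x/4.5-.4,90+y/4.5-.4)
r=[onplane(c,*W(*p),.065)[:2] for p in((187,163),(556,168),(508,522),(160,520))]
print(np.round(r,4).tolist(),'c',np.mean(r,0),[np.linalg.norm(r[i]-r[i-1]).round(4) for i in range(4)],[np.degrees(np.arctan2(*(r[i]-r[j])[::-1])).round(2) for i,j in((1,0),(2,3))])
for z in(.095,.098,.102):print('knob',onplane(c,*W(186,378),z))
C=np.mean(r,0);y=np.radians(-16.5);print('pred knob',C-.037*np.array([np.cos(y),np.sin(y)]))
```

```text
[ 0.49584156 -0.13295702  0.23923927] [-1.79988371e+02  1.45530162e-02  7.34533303e+01]
c [ 0.59185588 -0.14043055] 0.10042779578332822 0.11033649442858635 -17.15423567174088
[[0.5662, -0.0922], [0.6391, -0.1148], [0.6171, -0.1884], [0.5428, -0.166]] c [ 0.59128538 -0.14033394] [np.float64(0.0774), np.float64(0.0763), np.float64(0.0768), np.float64(0.0777)] [np.float64(-17.2), np.float64(-16.77)]
knob [ 0.55218523 -0.1284584   0.095     ]
knob [ 0.55183624 -0.12768528  0.098     ]
knob [ 0.55137092 -0.12665445  0.102     ]
pred knob [ 0.55580905 -0.12982537]
```

>>> step_arm --targets '[[[0, 0, 0.4], [1.1, 2.7, 2], 8.5], [[0, 0, 0], [1.05, 2.6, 4], 8.5], [[0, 0, 0], [0, 0, 4], 6], [[0, 0, 0], [0, 0, 3], 4], [[0, 0, 0], [0, 0, 2], 4], [[0, 0, 0], [0, 0, 1], 4], [[0, 0, 0], [0, 0, 0], 4], [[0, 0, 0], [0, 0, 0], 4]]'

```text
t: 3.45
tool_pos: [0.5534, -0.1277, 0.0801]
tcp_rot: [179.9, 0.0, 73.0]
contact_force: [0.5, 0.0, 1.2]
gripper_width: 0.0401
grip_force: 0.0
```

>>> step_arm --targets '[[[0, 0, 0], [0, 0, 0], 2.5], [[0, 0, 0], [0, 0, 0], 1], [[0, 0, 0], [0, 0, 0], 1], [[0, 0, 0], [0, 0, 0], 0.5], [[0, 0, 0], [0, 0, 0], 0.5]]' --squeeze 40

```text
t: 4.08
tool_pos: [0.5532, -0.1273, 0.0799]
tcp_rot: [180.0, 0.0, 73.1]
contact_force: [-2.3, -0.5, 6.3]
gripper_width: 0.0148
grip_force: 38.9
```

Run:
```python
from m import *
s=bot.sense();print(s['tool_pos'],s['tcp_rot'],s['gripper_width'],s['grip_force'],s['contact_force'])
c=bot.camera('side');cv2.imwrite('pics/s2.png',cv2.resize(c['img'][120:240,220:380],None,fx=4,fy=4,interpolation=2))
```

```text
[ 0.55323735 -0.12729062  0.07993164] [1.79957098e+02 7.36547839e-03 7.30569085e+01] 0.01481630445767124 38.85310649871826 [-2.26286722 -0.46330051  6.26760041]
```

View pics/s2.png

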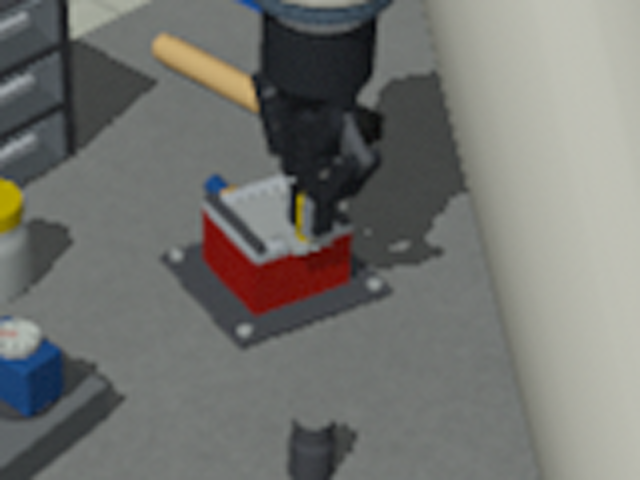

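The knob is held at width 14.8 mm with a 39 N grip. Now pulling along tool -y.

>>> step_arm --targets '[[[0, 0, 0], [0, -1, 0], 0.5], [[0, 0, 0], [0, -1, 0], 0.5], [[0, 0, 0], [0, -1, 0], 0.5], [[0, 0, 0], [0, -1, 0], 0.5], [[0, 0, 0], [0, -0.8, 0], 0.5], [[0, 0, 0], [0, -0.2, 0], 0.5], [[0, 0, 0], [0, 0, 0], 0.5]]'

```text
t: 5.0
tool_pos: [0.5066, -0.113, 0.08]
tcp_rot: [179.8, 0.0, 73.1]
contact_force: [4.4, -0.4, 1.5]
gripper_width: 0.0148
grip_force: 39.4
```

>>> step_arm --targets '[[[0, 0, 0], [0, -0.2, 0], 0.5], [[0, 0, 0], [0, -0.1, 0], 0.5], [[0, 0, 0], [0, 0, 0], 0.5]]'

```text
t: 5.38
tool_pos: [0.5042, -0.1123, 0.08]
tcp_rot: [179.8, -0.0, 73.0]
contact_force: [7.3, -1.3, -0.6]
gripper_width: 0.0148
grip_force: 39.2
```

>>> step_arm --targets '[[[0, 0, 0], [0, -0.2, 0], 0.5], [[0, 0, 0], [0, -0.1, 0], 0.5], [[0, 0, 0], [0, 0, 0], 0.5]]'

```text
t: 5.75
tool_pos: [0.5035, -0.1121, 0.0801]
tcp_rot: [179.5, 0.0, 73.0]
contact_force: [19.7, -3.5, -11.5]
gripper_width: 0.0142
grip_force: 39.2
```

At the stop: the force jumped to 20 N and the knob is 92 mm from the axis. Releasing, lifting, and turning towards the gauge.

>>> step_arm --targets '[[[0, 0, 0], [0, 0.1, 0], 2], [[0, 0, 0], [0, 0, 0], 4], [[0, 0, 0], [0, 0, 0], 4], [[0, 0, 0], [0, 0, -4], 5], [[0, 0, 0], [0, 0, -6], 8.5], [[0, 0, 0], [0, 0, -6], 8.5], [[0, 0, -10.5], [0, 0, 0], 8.5], [[0, 0, -10.5], [0, 0, 0], 8.5], [[0, 0, -10.5], [0, 0, 0], 8.5], [[0, 0, -10.5], [0, 0, 0], 8.5]]'

```text
t: 7.0
tool_pos: [0.4999, -0.111, 0.2392]
tcp_rot: [-180.0, -0.0, 115.4]
contact_force: [0.1, -0.4, 0.6]
gripper_width: 0.0848
grip_force: 0.0
```

>>> step_arm --targets '[[[0, 0, -10.5], [0, 0, 0], 8.5], [[0, 0, -10.5], [0, 0, 0], 8.5], [[0, 0, -10.5], [0, 0, 0], 8.5], [[0, 0, -10.5], [0, 0, 0], 8.5], [[0, 0, -10.5], [0, 0, 0], 8.5], [[0, 0, -10.5], [0, 0, 0], 8.5], [[0, 0, 0], [-1.7, 5.4, 0], 8.5], [[0, 0, 0], [-1.7, 5.4, 0], 8.5], [[0, 0, 0], [-1.7, 5.4, 0], 8.5], [[0, 0, 0], [-1.7, 5.4, 0], 8.5]]'

```text
t: 8.25
tool_pos: [0.5757, 0.1042, 0.2392]
tcp_rot: [-180.0, -0.0, 178.0]
contact_force: [1.0, -1.0, -0.1]
gripper_width: 0.085
grip_force: 0.0
```

>>> step_arm --targets '[[[0, 0, 0], [0, 0, 0], 8.5], [[0, 0, 0], [0, 0, 0], 8.5]]'

```text
t: 8.5
tool_pos: [0.5752, 0.1022, 0.239]
tcp_rot: [-180.0, -0.1, 178.1]
contact_force: [-0.0, -1.7, 0.0]
gripper_width: 0.0845
grip_force: 0.0
```

Run:
```python
from m import *
s=bot.sense();print(s['t'],s['tool_pos'],s['tcp_rot'],s['qpos'])
c=bot.camera('wrist');cv2.imwrite('pics/w3.png',c['img']);print(c['position'],c['orientation'])
print(proj(c,(.603,.1,.081)),blobs(c,(100,120,40),(125,255,255),(0,0,560,420),100))
t=bot.camera('top');print('topY',blobs(t,(20,120,120),(35,255,255),(290,155,350,240)), proj(t,(.5035,-.112,.098)))
```

```text
8.5 [0.57517955 0.10223208 0.23897893] [-1.79977014e+02 -5.92535247e-02  1.78087134e+02] [ 4.23221418e+00  2.50270008e+01  8.30027960e+01 -1.73575528e-02
  7.20315776e+01 -8.38495684e+01]
[0.4960785  0.10416354 0.37482987] [-1.80269821e+01  3.56684389e-02  8.81094773e+01]
(np.float64(281.16038301113525), np.float64(219.59607298868008)) [(736, [279.3, 196.8], [262, 185, 36, 32]), (272, [282.2, 237.5], [265, 226, 34, 18]), (237, [62.0, 267.8], [55, 260, 16, 17])]
topY [(14, [320.5, 189.3], [319, 187, 4, 5]), (14, [313.5, 215.5], [312, 214, 4, 4])] (np.float64(313.86049772659766), np.float64(214.99890020746858))
```

View pics/w3.png

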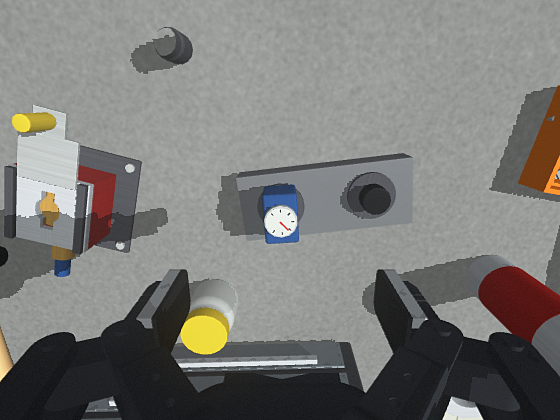

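The shutter stays out, with its knob at top (313.5,215.5) as predicted. In the wrist view the gauge dial is at (281,221), the plug at (373,198) and the open mouth at (48,208).

Run:
```python
from m import *
c=bot.camera('wrist');s=bot.sense();print(s['tool_pos'])
hsv=cv2.cvtColor(c['img'],cv2.COLOR_BGR2HSV)
w=cv2.inRange(hsv,(0,0,170),(180,70,255));w[:, :255]=0;w[:,310:]=0;w[:195]=0;w[250:]=0
ct=max(cv2.findContours(w,0,1)[0],key=cv2.contourArea);e=cv2.fitEllipse(cv2.convexHull(ct));print('dial',e,onplane(c,*e[0],.081))
b=cv2.inRange(hsv,(100,120,40),(125,255,255));b[:,:255]=0;b[:,310:]=0;b[:195]=0;b[250:]=0
m=b|w
L=[];Rr=[]
for v in range(212,240):
    xs=np.where(m[v])[0]; L.append((xs[0]-.5,v));Rr.append((xs[-1]+.5,v))
for n,P in(('L',L),('R',Rr)):
    P=np.array(P);k=np.polyfit(P[:,1],P[:,0],1)
    A,B=[onplane(c,np.polyval(k,v),v,.075) for v in(214,240)];print(n,k,A[:2],B[:2],np.degrees(np.arctan2(*(B-A)[:2][::-1])))
for u in(270,281,292):
    ys=np.where(m[:,u])[0];print('bottom',onplane(c,u,ys[-1]+.5,.075)[:2])
p=c['img'][180:240,0:110]
g=cv2.inRange(cv2.cvtColor(p,cv2.COLOR_BGR2HSV),(8,60,40),(25,255,255));print(blobs(c,(8,60,40),(25,255,255),(20,180,75,235)))
cv2.imwrite('pics/w3c.png',np.hstack([cv2.resize(p,None,fx=4,fy=6,interpolation=2)[:, :440],cv2.resize(c['img'][180:250,255:310],(330,360),interpolation=2)]))
```

```text
[0.5753942  0.1012615  0.23930648]
dial ((281.3533630371094, 220.8919219970703), (30.996593475341797, 33.00640869140625), 90.08731842041016) [0.60461808 0.09925182 0.081     ]
L [8.70279146e-02 2.45446634e+02] [0.59905676 0.08248867] [0.62678614 0.08334064] 1.7598224972918501
R [9.41434045e-02 2.77056377e+02] [0.60017672 0.11494253] [0.62794124 0.11685763] 3.945802211142012
bottom [0.6296515  0.08690396]
bottom [0.63003382 0.09799895]
bottom [0.63151617 0.10906631]
[(444, [50.0, 209.1], [41, 192, 19, 35])]
```

View pics/w3c.png

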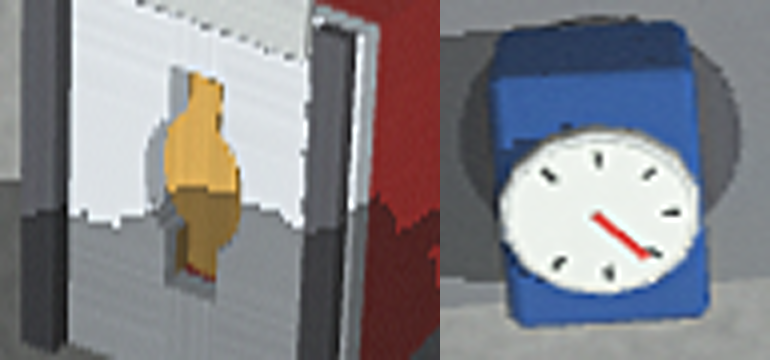

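>>> step_arm --targets '[[[0, 0, -5.4], [0, 0, 0], 6], [[0, 0, 0], [-1.5, -0.2, 3], 6], [[0, 0, 0], [-1.4, -0.2, 4], 6], [[0, 0, 0], [0, 0, 4], 6], [[0, 0, 0], [0, 0, 4], 6], [[0, 0, 0], [0, 0, 2.5], 6], [[0, 0, 0], [0, 0, 1.6], 6], [[0, 0, 0], [0, 0, 0], 6], [[0, 0, 0], [0, 0, 0], 6]]'

```text
t: 9.78
tool_pos: [0.6056, 0.0999, 0.0493]
tcp_rot: [180.0, 0.1, -176.6]
contact_force: [0.4, -0.5, 0.1]
gripper_width: 0.0601
grip_force: 0.0
```

>>> step_arm --targets '[[[0, 0, 0], [0, 0, 0], 4.5], [[0, 0, 0], [0, 0, 0], 3.5], [[0, 0, 0], [0, 0, 0], 2.5], [[0, 0, 0], [0, 0, 0], 2], [[0, 0, 0], [0, 0, 0], 2]]' --squeeze 60

```text
t: 10.4
tool_pos: [0.6053, 0.1001, 0.0492]
tcp_rot: [-180.0, 0.1, -176.5]
contact_force: [-1.9, -0.6, 8.6]
gripper_width: 0.0331
grip_force: 59.4
```

>>> step_arm --targets '[[[0, 0, 0], [0, 0, -2], 2], [[0, 0, 0], [0, 0, -4], 2], [[0, 0, 0], [0, 0, -5], 2], [[0, 0, 0], [0, 0, -4], 2], [[0, 0, 10.2], [0, 0, 0], 2], [[0, 0, 10.2], [0, 0, 0], 2]]'

```text
t: 11.15
tool_pos: [0.6049, 0.1002, 0.1989]
tcp_rot: [180.0, 0.0, 162.7]
contact_force: [-0.2, -0.2, -3.4]
gripper_width: 0.0332
grip_force: 59.9
```

>>> step_arm --targets '[[[0, 0, 0], [-2.2, -4.7, 0], 2], [[0, 0, 0], [-2.2, -4.7, 0], 2], [[0, 0, 0], [-2.2, -4.7, 0], 2], [[0, 0, 0], [-2.2, -4.7, 0], 2], [[0, 0, 0], [-2, -4.5, 0], 2], [[0, 0, 0], [0, 0, 0], 2], [[0, 0, 0], [0, 0, 0], 2], [[0, 0, 0], [0, 0, 0], 2]]'

```text
t: 12.15
tool_pos: [0.6402, -0.1532, 0.1983]
tcp_rot: [180.0, -0.0, 163.1]
contact_force: [-0.1, -0.2, -2.8]
gripper_width: 0.0332
grip_force: 60.5
```

Run:
```python
from m import *
s=bot.sense();print(s['t'],s['tool_pos'],s['tcp_rot'],s['qpos'])
c=bot.camera('wrist');cv2.imwrite('pics/w4.png',c['img']);print(c['position'],c['orientation'])
print(proj(c,(.5915,-.1403,.06)))
```

```text
12.15 [ 0.64019385 -0.15319207  0.19826663] [ 1.79990457e+02 -2.19912821e-02  1.63110808e+02] [-1.86564078e+01  3.31525062e+01  7.48073557e+01  9.31302867e-03
  7.20624134e+01 -9.17700843e+01]
[ 0.5643739  -0.1307265   0.33410243] [-1.80705115e+01  2.71462332e-02  7.31322472e+01]
(np.float64(280.2330111945904), np.float64(139.05203194835352))
```

View pics/w4.png

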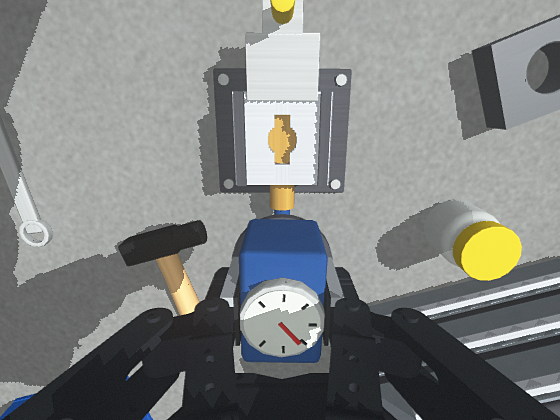

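The view is clear: mouth at (282,140) with its slot vertical in the image, gauge in hand with its dial at (282,323).

Run:
```python
from m import *
c=bot.camera('wrist');s=bot.sense();T=np.array(s['tool_pos']);print(T,s['tcp_rot'])
i=c['img'];hsv=cv2.cvtColor(i,cv2.COLOR_BGR2HSV)
x0,y0,x1,y1=255,106,312,172
g=hsv[y0:y1,x0:x1]; m=((g[...,1]>50)|(g[...,2]<190)).astype(np.uint8)*255
ct=max(cv2.findContours(m,0,1)[0],key=cv2.contourArea);h=cv2.convexHull(ct).reshape(-1,2)+[x0,y0]
print('bbox',cv2.boundingRect(h),cv2.minAreaRect(h))
xa,ya,w,hh=cv2.boundingRect(h);C=onplane(c,xa+w/2-.5,ya+hh/2-.5,.06)
A=onplane(c,xa+w/2-.5,ya-.5,.06);B=onplane(c,xa+w/2-.5,ya+hh-.5,.06);print('mouth',C,'len',np.linalg.norm(A-B),'dia',np.linalg.norm(onplane(c,xa-.5,140,.06)-onplane(c,xa+w-.5,140,.06)))
# plate bolts
bo=[k for k in blobs(c,(0,0,150),(180,50,255),(210,60,360,200),15)];print(bo)
# dial
w=cv2.inRange(hsv,(0,0,120),(180,70,255));w[:270]=0;w[375:]=0;w[:,:230]=0;w[:,330:]=0
w=cv2.morphologyEx(w,cv2.MORPH_CLOSE,np.ones((9,9)))
e=cv2.fitEllipse(cv2.convexHull(max(cv2.findContours(w,0,1)[0],key=cv2.contourArea)));D=onplane(c,*e[0],T[2]+.033);print('dial',e,D,D-T)
b=cv2.inRange(hsv,(100,120,30),(125,255,255))
for n,f in(('L',lambda q:q.min()-.5),('R',lambda q:q.max()+.5)):
    P=[(v,f(np.where(b[v,225:340])[0]+225)) for v in range(254,285,2)];k=np.polyfit(*np.array(P).T,1)
    A,B=[onplane(c,np.polyval(k,v),v,T[2]+.027)[:2] for v in(255,284)];print(n,k,A,np.degrees(np.arctan2(*(A-B)[::-1])))
cv2.imwrite('pics/w4c.png',cv2.resize(i[60:200,205:360],None,fx=4,fy=4,interpolation=2))
```

```text
[ 0.64028913 -0.1532482   0.19838317] [ 1.79995614e+02 -7.86326942e-03  1.63117805e+02]
bbox (268, 114, 29, 50) ((282.0, 138.5), (49.0, 28.0), 90.0)
mouth [ 0.59159125 -0.13877269  0.06      ] len 0.04090047436684027 dia 0.024160619010759395
[(40, [212.7, 62.3], [210, 60, 9, 7]), (10364, [295.7, 123.6], [244, 60, 116, 140]), (101, [341.0, 79.2], [336, 74, 11, 11]), (133, [329.7, 136.7], [327, 91, 6, 94]), (75, [335.2, 183.8], [331, 179, 10, 10]), (251, [229.9, 196.3], [210, 193, 41, 7])]
dial ((275.1941833496094, 326.8818664550781), (81.64149475097656, 109.18646240234375), 39.85368347167969) [ 0.64103492 -0.15653403  0.23138317] [ 0.00074579 -0.00328583  0.033     ]
L [2.42647059e-02 2.32785294e+02] [ 0.61120505 -0.16147406] 162.05837841966172
R [-3.30882353e-02  3.34963235e+02] [ 0.62061052 -0.13040807] 163.88874694490545
```

Run:
```python
from m import *
c=bot.camera('wrist');s=bot.sense();T=np.array(s['tool_pos']);M=rot(s['tcp_rot'])
i=c['img'];hsv=cv2.cvtColor(i,cv2.COLOR_BGR2HSV)
col=i[215:375,276:289].astype(float).mean(1).round(0).astype(int)
print([(215+k,*col[k]) for k in range(0,160,2) if abs(col[k]-col[max(k-2,0)]).max()>15])
for ox in(0,.001): 
  for n,p in(('front top',(.026+ox,0,-.027)),('front bot',(.026+ox,0,.013)),('dial front',(.0155+ox,0,-.033)),('dial ctr',(ox,0,-.033)),('dial back',(ox-.0155,0,-.033)),('back top',(-.026+ox,0,-.027))): print(ox,n,np.round(proj(c,T+M@np.array(p)),1))
```

```text
[(219, np.int64(110), np.int64(88), np.int64(76)), (221, np.int64(110), np.int64(70), np.int64(48)), (253, np.int64(153), np.int64(93), np.int64(56)), (255, np.int64(174), np.int64(105), np.int64(62)), (279, np.int64(139), np.int64(144), np.int64(142)), (285, np.int64(196), np.int64(197), np.int64(191)), (287, np.int64(233), np.int64(233), np.int64(229)), (291, np.int64(249), np.int64(252), np.int64(250)), (295, np.int64(209), np.int64(211), np.int64(208)), (303, np.int64(248), np.int64(251), np.int64(249)), (309, np.int64(210), np.int64(214), np.int64(210)), (311, np.int64(160), np.int64(167), np.int64(160)), (323, np.int64(129), np.int64(135), np.int64(154)), (325, np.int64(109), np.int64(113), np.int64(156)), (331, np.int64(124), np.int64(129), np.int64(160)), (333, np.int64(142), np.int64(148), np.int64(161)), (335, np.int64(160), np.int64(167), np.int64(163)), (347, np.int64(137), np.int64(143), np.int64(137)), (353, np.int64(158), np.int64(165), np.int64(159)), (355, np.int64(145), np.int64(149), np.int64(146)), (357, np.int64(107), np.int64(66), np.int64(41)), (363, np.int64(105), np.int64(111), np.int64(111))]
0 front top [282.8 253.7]
0 front bot [282.6 217.3]
0 dial front [282.8 287.3]
0 dial ctr [282.8 323.2]
0 dial back [282.7 356.4]
0 back top [282.6 365.9]
0.001 front top [282.9 251.2]
0.001 front bot [282.6 215.4]
0.001 dial front [282.9 284.8]
0.001 dial ctr [282.8 320.9]
0.001 dial back [282.7 354.3]
0.001 back top [282.6 364. ]
```

Gauge centre equals the TCP xy and its yaw is aligned, so I move over the mouth and descend.

>>> step_arm --targets '[[[0, 0, 0], [2.5, -0.03, 0], 2], [[0, 0, 0], [2.57, 0, 0], 2], [[0, 0, 0], [0, 0, 3], 2], [[0, 0, 0], [0, 0, 3], 2], [[0, 0, 0], [0, 0, 2], 2], [[0, 0, 0], [0, 0, 0.3], 2], [[0, 0, 0], [0, 0, 0], 2], [[0, 0, 0], [0, 0, 0], 2]]'

```text
t: 13.3
tool_pos: [0.5923, -0.1398, 0.1163]
tcp_rot: [-180.0, 0.1, 163.1]
contact_force: [0.4, -0.6, -3.1]
gripper_width: 0.0335
grip_force: 60.5
```

>>> step_arm --targets '[[[0, 0, 0], [0, 0, 0.5], 2], [[0, 0, 0], [0, 0, 0.5], 2], [[0, 0, 0], [0, 0, 0.5], 2], [[0, 0, 0], [0, 0, 0.3], 2], [[0, 0, 0], [0, 0, 0.3], 2], [[0, 0, 0], [0, 0, 0], 2]]'

```text
t: 14.05
tool_pos: [0.5916, -0.1397, 0.094]
tcp_rot: [180.0, -0.0, 163.0]
contact_force: [-1.2, 1.0, -2.7]
gripper_width: 0.0333
grip_force: 60.5
```

The foot is inside the lip with no resistance. Pressing on.

>>> step_arm --targets '[[[0, 0, 0], [0, 0, 0.3], 2], [[0, 0, 0], [0, 0, 0.3], 2], [[0, 0, 0], [0, 0, 0.3], 2], [[0, 0, 0], [0, 0, 0.3], 2], [[0, 0, 0], [0, 0, 0.1], 2], [[0, 0, 0], [0, 0, 0], 2]]' --squeeze 90

```text
t: 14.8
tool_pos: [0.5919, -0.1398, 0.0814]
tcp_rot: [180.0, 0.0, 163.0]
contact_force: [-0.8, 0.8, 4.7]
gripper_width: 0.0332
grip_force: 92.8
```

>>> step_arm --targets '[[[0, 0, 0], [0, 0, 0.1], 2], [[0, 0, 0], [0, 0, 0.1], 2], [[0, 0, 0], [0, 0, 0.1], 2], [[0, 0, 0], [0, 0, 0], 2]]'

```text
t: 15.3
tool_pos: [0.5919, -0.1398, 0.0792]
tcp_rot: [-180.0, 0.0, 163.1]
contact_force: [-5.9, 2.1, 17.5]
gripper_width: 0.0329
grip_force: 95.1
```

Flush: the force steps up at TCP z 0.079. Turning clockwise.

>>> step_arm --targets '[[[0, 0, 6], [0, 0, 0], 2], [[0, 0, 8], [0, 0, 0], 2], [[0, 0, 8], [0, 0, 0], 2], [[0, 0, 8], [0, 0, 0], 2], [[0, 0, 8], [0, 0, 0], 2], [[0, 0, 0], [0, 0, 0], 2]]'

```text
t: 16.05
tool_pos: [0.5926, -0.14, 0.0793]
tcp_rot: [179.9, 0.1, 124.9]
contact_force: [-1.7, 1.1, 13.4]
gripper_width: 0.0326
grip_force: 94.6
```

Run:
```python
from m import *
s=bot.sense();print(s['tool_pos'],s['tcp_rot'],s['contact_force'],s['wrist_torque'],s['gripper_width'])
```

```text
[ 0.59258748 -0.1399648   0.07926672] [1.79925954e+02 9.58132496e-02 1.24917260e+02] [-1.72735132  1.07422107 13.44089253] [ 0.11268012  0.30598388 -0.03195413] 0.03264771217565202
```

>>> step_arm --targets '[[[0, 0, 8], [0, 0, 0.05], 2], [[0, 0, 8], [0, 0, 0], 2], [[0, 0, 8], [0, 0, 0], 2], [[0, 0, 8], [0, 0, 0], 2], [[0, 0, 8], [0, 0, 0], 2], [[0, 0, 8], [0, 0, 0], 2], [[0, 0, 0], [0, 0, 0], 2], [[0, 0, 0], [0, 0, 0], 2]]'

```text
t: 17.05
tool_pos: [0.5919, -0.1402, 0.0792]
tcp_rot: [179.9, 0.0, 77.0]
contact_force: [-8.2, -1.6, 25.6]
gripper_width: 0.0327
grip_force: 96.1
```

Run:
```python
from m import *
s=bot.sense();print(s['t'],s['tool_pos'],s['tcp_rot'],s['contact_force'],s['wrist_torque'],s['gripper_width'])
c=bot.camera('wrist');cv2.imwrite('pics/w5.png',c['img'])
```

```text
17.05 [ 0.59192895 -0.1401931   0.07921272] [1.79931366e+02 3.59342131e-02 7.70436404e+01] [-8.19448902 -1.61390383 25.63995877] [-0.1113608   1.57386334 -0.13382613] 0.03271214766319244
```

View pics/w5.png

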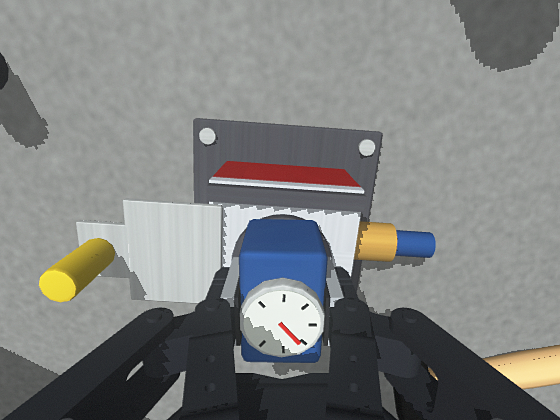

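The picture shows the gauge (dial at (283,318)) flush and turned with the tool. The shutter is out to the left with its knob at (58,284). A little more turn, then I check it holds.

>>> step_arm --targets '[[[0, 0, 2.5], [0, 0, 0], 2], [[0, 0, 0], [0, 0, 0], 2], [[0, 0, 0], [0, 0, 0], 2], [[0, 0, 0], [0, 0, 0], 2]]'

```text
t: 17.6
tool_pos: [0.5919, -0.1402, 0.0792]
tcp_rot: [179.9, 0.0, 74.5]
contact_force: [-7.8, -1.3, 26.3]
gripper_width: 0.0328
grip_force: 96.1
```

Run:
```python
from m import *
s=bot.sense();print(s['t'],s['tool_pos'],s['tcp_rot'],s['contact_force'],s['wrist_torque'],s['grip_force'])
c=bot.camera('wrist');h=cv2.cvtColor(c['img'],cv2.COLOR_BGR2HSV);b=cv2.inRange(h,(100,120,30),(125,255,255))
for n,f in(('L',min),('R',max)):
    k=np.polyfit(*np.array([(v,f(np.where(b[v,225:340])[0])+225) for v in range(254,285,2)]).T,1)
    A,B=[onplane(c,np.polyval(k,v),v,.105)[:2] for v in(255,284)];print(n,np.degrees(np.arctan2(*(A-B)[::-1])))
```

```text
17.6 [ 0.59186659 -0.14018948  0.07921417] [1.79937112e+02 3.17867640e-02 7.45420828e+01] [-7.75976664 -1.27112298 26.30602788] [-0.12295284  1.66261858 -0.11618228] 96.1175000667572
L 73.51779532509052
R 74.58824661669543
```

Gauge yaw is about 74° against the port's -17°, so it is turned about 90°, flush and firmly gripped.

```bash
python3 -c "
from rig import bot
print(bot.hand_in())"
```

```text
the job is handed in; nothing more can be done
None
```

The job is handed in at about 17.6 s of the 58 s allowed: by my measurements the shutter is out to its stop, and the gauge is flush in the red outlet, turned about 90° clockwise and still gripped at 96 N; the hand-in returned no verdict.

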